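Add a slotted weight to the pull-test hanger, slots staggered

ROBOT

A 6-joint arm with a two-finger parallel gripper is mounted at the origin on the work surface. World frame = base frame: x ahead of the robot, y to its left, z up, the work surface at z = 0. Lengths are in m, angles in rad, forces in N, time in s.
With the tool pointing down it reaches from about 0.375 to 0.975 m from the base axis. Payload 3.8 kg.
Tool frame: the origin (TCP) lies on the mounting face of the last link; the fingertips stand 166 mm ahead of it and the grasp point (between the pads) lies 147 mm ahead of it; y points along the fingers, z is the direction in which the jaws open and shut, and the axes are right-handed (so a half turn about y gives the same grasp; the last joint's range is limited). The gripper opens to 88 mm and grips with 3 to 60 N. Pads are 18 mm wide; open, the fingers measure 123 mm over their backs; the gripper's body (75 mm by 187 mm) begins 45 mm behind the grasp point.
Start: joints at [-1.348, 0.264, 1.604, -0, 1.274, -0.037], TCP at [0.173, -0.652, 0.405] pointing down, gripper open.
Joint ranges: [-2.63, 2.63], [-0.94, 2.18], [0.31, 2.57], [-1.31, 4.45], [0, 2.66], [-2.55, 2.55]. Speed limits (rad/s): [2.57, 2.57, 3.14, 3.14, 3.14, 3.14].

INTERFACE

Orientations are given as [roll, pitch, yaw] about the fixed x, y, z axes, in that order (R = Rz(yaw) Ry(pitch) Rx(roll)).
In Python, from station import read_state, camera, sign_off, find_in, mark_of gives the robot as it stands. The module is installed in compiled form; this text tells all that it offers.
- The arm moves only by the tool servo_tool, never from a script. Its argument "steps" is a list of rows, each an object with "fingers": the opening, from -1 (shut) to 1 (fully open); "linear": the shift along the tool's x, y, z in units of 40 mm (1.0 is 40 mm), a list of three; "roll": the turn about the tool's y in units of 4 degrees (1.0 is 4 degrees). In form: [{"fingers": fingers, "linear": [x, y, z], "roll": roll}, ...]. A call has exactly 5 rows; each row shifts and turns the commanded pose from where the row before left it, along the tool's axes as they then stand; what a row does not reach is not made up. A row lasts 1/8 s, in which the tool goes at most 62.5 mm and 10.7 degrees, less where a joint would pass 70% of its speed; a pose out of reach is approached as far as the arm can. A call with a number of a shift or a turn outside -1 to 1 is refused whole. A call with a gripper value outside its range is refused whole. The fingers move at their own pace and stop on an object; "force" is the grip in N (left out, the last holds). Time passes only in rows, so rows that do not move let the fingers close, or fill a call up. It gives the time, the measured TCP pose, the force and the opening at its end, in the units of the state.
- read_state(): the state, without advancing time (a new reading comes with each control period).
- camera(name): name is "side" or "top"; returns a dict with "frame" (480x640x3 uint8, red, green, blue), "fovy" (degrees; the focal length in pixels is half the picture's height over the tangent of half this angle, whatever the lens; pixels are square), "cx", "cy" (the principal point, pixels), "dist_coeffs" ([k1, k2, p1, p2, k3] as OpenCV has them; the pictures are not rectified), "cam_to_world" (4x4, takes a point from camera to world coordinates). Camera axes: x right, y down, z forward; pixel columns grow to the right and rows downward; lengths in m; the calibration is good to about 2 mm. A picture is of the moment at which its call begins. There is no depth.
- sign_off(): hands the job in, once; it reports no verdict.
Trained networks look in a picture, given as the dict that the camera call returned (one of the last four; its "shot" number tells which), for a name from the list of things; names that differ only in an ending like _2 or _b are one class to them, and where a whole thing is asked for, a point or a joint stands for the part that bears it (a point fixed in the world has none). Each returns a list of dicts, best first, with "conf" (0 to 1); they miss things now and then, are a little off and sometimes report something else, mostly with a low value. They report only what shows in the picture. A call takes as long as a camera call. They do not tell look-alikes from the thing itself.
- find_in(target, picture): "centre" ([column, row] in pixels, amid what is visible of it).
- mark_of(target, picture): "centre" ([column, row] in pixels: a listed point, or the origin of a listed thing).
The state is a dict: "t": time; "joint_positions": joint angles; "joint_velocities": joint speeds; "tau": joint torques, N m; "tcp_pos": TCP position; "ee_rot": TCP orientation; "contact_force": force on the tool from outside, world axes, zero at the start; "ft_torque": the same for the moment, N m; "gripper_width": finger opening in m.
Only numpy, scipy, OpenCV 4.12 (cv2) and the standard library are available. Lean on these libraries where they do the work, as an engineer would, in place of code of your own. Each camera call takes 0.05 s, during which the arm holds its last target.

TASK

The weight hanger on the low stand carries one slotted steel disc. Add the larger of the two loose slotted discs: lower it round the stem until it lies flat on the disc already there, with its slot pointing directly opposite to that disc's slot so that neither can slide off, and let go. The first disc must stay on the hanger, and the small slotted disc stays where it lies.

Things in the scene. Friction and masses are not known exactly. Their poses are not given: they have to be found in the camera images.
- disc_center (a point): The disc to add: centre (half-way up) of a loose bare-steel disc, 60 mm diameter, 16 mm thick, about 0.24 kg, flat on the table. A slot 18 mm wide runs from the rim to 9 mm beyond the centre; its open end points along the disc's own +x, z is up. Not to be confused with an unslotted 60 mm ring (18 mm hole) and a smaller slotted disc nearby.
- disc_slot (a point): The slot's open end on the loose disc to add: a point on the slot's midline 25 mm from the disc's centre along the disc's +x, half-way up its thickness.
- loaded_center (a point): The disc already on the hanger: centre (half-way up) of a loose bare-steel disc, 60 mm diameter, 12 mm thick, 0.18 kg, lying on the hanger's plate with the stem through its 18 mm wide slot. The slot's open end points along this disc's own +x axis, z is up.
- loaded_slot (a point): The slot's open end on the disc already on the hanger: a point on the slot's midline 25 mm from that disc's centre along its +x, half-way up its thickness.
- hanger_seat (a point): Fixed, unswinging hanger: point on its stem's axis at the top of its round plate (48 mm diameter, 60 mm above the table), z up. The stem is 8 mm thick with a round free tip 52 mm above this point. Stand posts and hook lie on this frame's +x side, 85 to 120 mm off, up to 54 mm above the plate. The first disc lies on the plate, so an added disc's underside rests 12 mm above this point.
- small_center (a point): The smaller slotted disc, to be left where it lies: its centre half-way up; 40 mm diameter, 16 mm thick, slot 12 mm wide, bare steel, flat on the table.
Mind the look-alikes: they are no part of the job. Of the things shaped like the part that bears hanger_seat, the dark steel one is meant.

How it is judged:
On the way:
1. the larger loose slotted disc is lowered round the stem, still held, to within 15 mm of its seat on the first disc (horizontal distance between disc_center and hanger_seat below 0.013 m and z of disc_center in the frame of hanger_seat below 0.035 m and contact force between the fingers and disc above 0.5 N).
At the end, for the whole second after the job is handed in: Both discs lie flat (7 degrees) on the hanger, within 13 mm of the stem's axis: the first on the plate, the added one on top of it (heights within 4 mm), its slot opposite to the first one's within 35 degrees; the small slotted disc within 30 mm of its start (horizontal distance between each of disc_center, loaded_center and hanger_seat below 0.013 m and z of disc_center in the frame of hanger_seat between 0.016 and 0.024 m and angle between each of disc_center, loaded_center's own z axis and vertical below 0.12 rad and z of loaded_center in the frame of hanger_seat between 0.002 and 0.01 m and angle between the x axis of disc_center and the x axis of loaded_center, either way round below 0.61 rad and x of disc_slot in the frame of loaded_center below -0.005 m); the robot touches nothing.
It fails at once if the small slotted disc is moved more than 30 mm (distance of small_center from where it was at the start of the episode above 0.03 m).
It also fails if it takes over 38 s, if anything falls off the work surface, if the arm or the gripper's body presses on something with over 40 N, if the wrist force passes 120 N, or if a joint passes its speed limit or range.

## Working session

There is one attempt and no reset: what is moved stays moved. The work goes in short steps, Python scripts to look and compute and a tool call to move; the robot and the scene stay as the last step left them, time stands still between calls to the robot, and variables do not carry over. Pictures are saved under pics/ and viewed, and the job is handed in when it is done.

Besides the shell and the picture viewer there is one more tool, called after ">>>" as name(argument=value, ...) on one line, values as JSON. servo_tool: Moves the arm, as the interface text tells. Its arguments: {"type":"object","properties":{"steps":{"type":"array"},"force":{"type":"number"}},"required":["steps"]}

```bash
mkdir -p pics
python3 - <<'E'
from station import *
import cv2,numpy as np
s=read_state();print({k:np.round(v,3).tolist() for k,v in s.items()})
for n in("side","top"):
    c=camera(n);cv2.imwrite(f"pics/{n}0.png",c["frame"][:,:,::-1])
    print(n,c["fovy"],c["cx"],c["cy"],c["dist_coeffs"],np.round(c["cam_to_world"],4).tolist())
    for t in["disc_center","disc_slot","loaded_center","loaded_slot","hanger_seat","small_center"]:
        print(t,[(np.round(d["centre"],1).tolist(),round(d["conf"],2)) for d in mark_of(t,c)])
E
```

```text
{'t': 0.0, 'joint_positions': [-1.348, 0.265, 1.605, -0.0, 1.274, -0.037], 'joint_velocities': [-0.001, 0.0, -0.001, -0.0, -0.001, 0.001], 'tau': [-0.001, -50.211, -35.687, 0.073, 0.03, -0.0], 'tcp_pos': [0.173, -0.652, 0.403], 'ee_rot': [-1.573, 0.0, -2.882], 'contact_force': [-0.257, -0.354, -0.423], 'ft_torque': [-0.02, -0.027, 0.049], 'gripper_width': 0.088}
side 55.70003287198941 320.7381817830722 230.96046581850425 [-0.02322366  0.          0.          0.          0.        ] [[-0.86, -0.2758, 0.4294, -0.0091], [-0.5099, 0.4999, -0.7001, 0.6549], [-0.0215, -0.821, -0.5705, 0.652], [0.0, 0.0, 0.0, 1.0]]
disc_center [([271.2, 290.4], 0.86)]
disc_slot [([261.7, 294.3], 0.74), ([315.1, 200.3], 0.52)]
loaded_center [([312.9, 202.9], 0.74)]
loaded_slot [([302.7, 201.9], 0.72)]
hanger_seat [([314.0, 203.4], 0.76)]
small_center []
top 53.72324472576608 312.6827606395846 234.69510373861428 [-0.04967155  0.          0.          0.          0.        ] [[-0.0074, -0.9973, 0.0725, 0.3207], [-1.0, 0.0074, 0.0, -0.0495], [-0.0006, -0.0725, -0.9974, 0.9995], [0.0, 0.0, 0.0, 1.0]]
disc_center [([234.2, 205.9], 0.79)]
disc_slot [([229.7, 199.2], 0.8)]
loaded_center [([374.2, 170.5], 0.92)]
loaded_slot [([364.9, 162.9], 0.91), ([151.1, 184.2], 0.43)]
hanger_seat [([375.7, 173.3], 0.95), ([455.3, 367.2], 0.88), ([458.4, 89.3], 0.84)]
small_center [([150.4, 185.6], 0.64)]
```

View pics/side0.png

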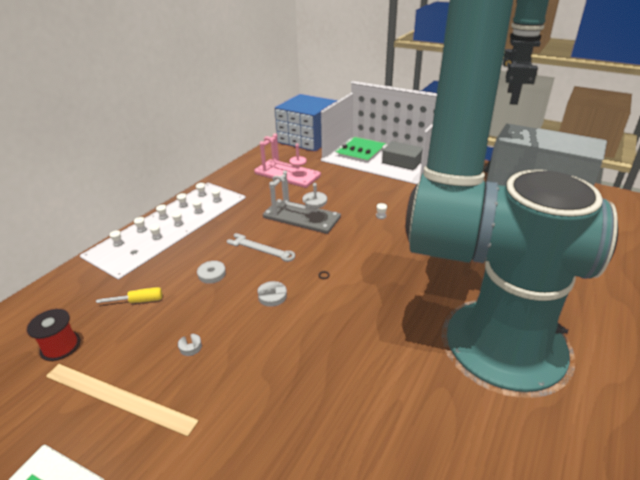

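View pics/top0.png

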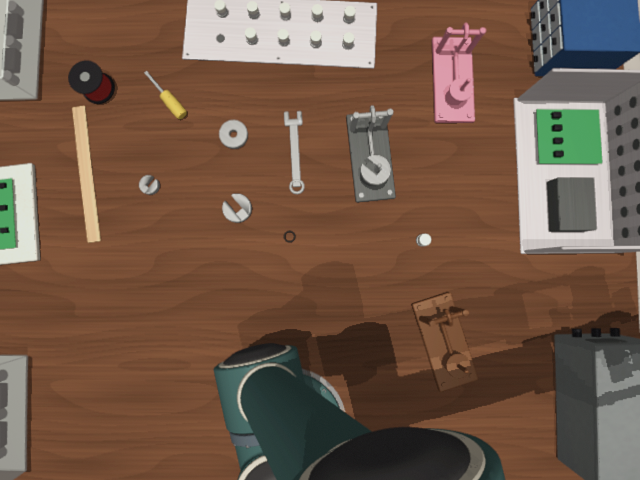

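Run:
```python
import cv2,numpy as np
t=cv2.imread("pics/top0.png");s=cv2.imread("pics/side0.png")
def cr(im,x,y,r=45,f=4):return cv2.resize(im[y-r:y+r,x-r:x+r],None,fx=f,fy=f,interpolation=cv2.INTER_CUBIC)
cv2.imwrite("pics/crop0.png",np.vstack([np.hstack([cr(t,234,206,35),cr(t,375,172,35)]),np.hstack([cr(s,271,290,35),cr(s,313,203,35)])]))
```

```text
(no output)
```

View pics/crop0.png

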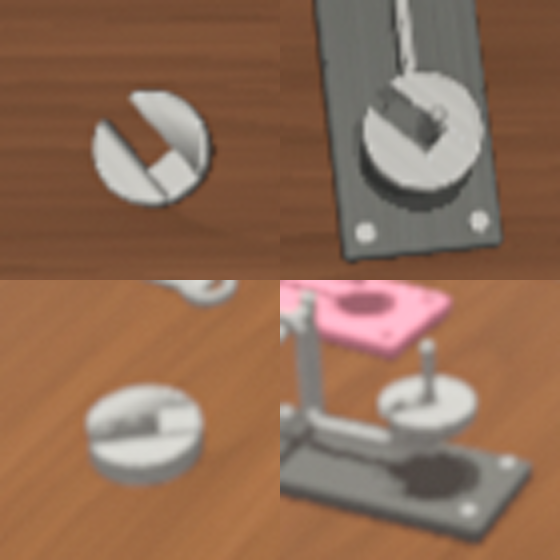

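Look-alikes, by top-view pixel:
- **Loose discs:** the large slotted disc is at (236,208). The unslotted ring (233,134) and the small slotted disc (149,185) are not wanted. 
- **Hangers:** the dark steel one is at (375,170). The pink (459,90) and brown (455,367) ones are not wanted.

The crop confirms a 60 mm disc with its slot open to the upper left, and the dark hanger carrying a disc whose slot also opens to the upper left. Next I fit the poses.

```bash
cat > h.py <<'E'
import numpy as np,cv2
from scipy.optimize import least_squares
def K(c):
    f=240/np.tan(np.radians(c["fovy"])/2);return np.array([[f,0,c["cx"]],[0,f,c["cy"]],[0,0,1.]])
def proj(c,P):
    T=np.linalg.inv(np.array(c["cam_to_world"]));rv=cv2.Rodrigues(T[:3,:3])[0]
    return cv2.projectPoints(np.asarray(P,float).reshape(-1,3),rv,T[:3,3],K(c),np.array(c["dist_coeffs"],float))[0][:,0]
def plane(c,uv,z):
    uv=np.asarray(uv,float).reshape(-1,1,2)
    n=cv2.undistortPoints(uv,K(c),np.array(c["dist_coeffs"],float))[:,0]
    T=np.array(c["cam_to_world"]);d=np.c_[n,np.ones(len(n))]@T[:3,:3].T
    return T[:3,3]+d*((z-T[2,3])/d[:,2])[:,None]
def tri(cs,uvs,x0):
    return least_squares(lambda x:np.concatenate([proj(c,x)[0]-u for c,u in zip(cs,uvs)]),x0)
E
cat > m.py <<'E'
from station import *
from h import *
cs={n:camera(n) for n in("side","top")}
for z,t in((.008,"disc_center"),(.008,"disc_slot"),(.066,"loaded_center"),(.066,"loaded_slot"),(.060,"hanger_seat"),(.008,"small_center")):
    for n,c in cs.items():
        for d in mark_of(t,c): print(t,n,np.round(plane(c,d["centre"],z)[0],4),round(d["conf"],2))
import pickle;pickle.dump(cs,open("cs.pkl","wb"))
# silhouette hull fit of the discs
def hullfit(c,seed,zb,zt,x0):
    g=c["frame"].astype(int);sat=g.max(2)-g.min(2)
    m=((sat<45)&(g.max(2)>95)).astype(np.uint8)
    n,l,st,_=cv2.connectedComponentsWithStats(m)
    w=l[seed[1]-12:seed[1]+12,seed[0]-12:seed[0]+12];k=np.bincount(w[w>0]).argmax()
    M=(l==k).astype(np.uint8);print("area",st[k])
    h=cv2.convexHull(np.argwhere(M)[:,::-1].astype(np.float32).reshape(-1,1,2))
    a=np.linspace(0,2*np.pi,90)
    H=np.zeros((480*4,640*4),np.uint8);cv2.fillPoly(H,[np.round(h*4).astype(int)],255)
    area=cv2.contourArea(h);mu=cv2.moments(h);cen=np.array([mu["m10"],mu["m01"]])/mu["m00"]
    def f(x):
        P=np.r_[np.c_[x[0]+.03*np.cos(a),x[1]+.03*np.sin(a),0*a+zb],np.c_[x[0]+.03*np.cos(a),x[1]+.03*np.sin(a),0*a+zt]]
        hh=cv2.convexHull(proj(c,P).astype(np.float32));m2=cv2.moments(hh)
        return np.array([m2["m10"],m2["m01"]])/m2["m00"]-cen
    r=least_squares(f,x0,diff_step=1e-3);print(r.x,area)
hullfit(cs["top"],(236,208),0,.016,plane(cs["top"],(236,208),.008)[0,:2])
hullfit(cs["side"],(272,292),0,.016,plane(cs["side"],(272,292),.008)[0,:2])
hullfit(cs["top"],(375,172),.06,.072,plane(cs["top"],(375,172),.066)[0,:2])
E
python3 m.py
```

```text
disc_center side [0.4504 0.1072 0.008 ] 0.7
disc_center top [0.446  0.1155 0.008 ] 0.89
disc_slot side [0.4623 0.1257 0.008 ] 0.58
disc_slot top [0.4697 0.127  0.008 ] 0.61
loaded_center side [ 0.5149 -0.1725  0.066 ] 0.53
loaded_center top [ 0.5241 -0.1747  0.066 ] 0.67
loaded_slot side [ 0.5378 -0.1441  0.066 ] 0.61
loaded_slot top [ 0.5336 -0.153   0.066 ] 0.92
hanger_seat side [ 0.5199 -0.174   0.06  ] 0.81
hanger_seat side [ 0.6847 -0.3647  0.06  ] 0.59
hanger_seat side [ 0.5231 -0.1845  0.06  ] 0.49
hanger_seat top [ 0.5183 -0.1748  0.06  ] 0.86
hanger_seat top [ 0.1326 -0.3336  0.06  ] 0.68
hanger_seat top [ 0.6813 -0.3552  0.06  ] 0.6
small_center side [0.5041 0.3006 0.008 ] 0.67
small_center side [ 0.5917 -0.2294  0.008 ] 0.55
small_center top [0.5007 0.2979 0.008 ] 0.66
area [222 193  29  30 548]
[0.45082194 0.11102956] 655.0
area [258 281  29  25 601]
[0.44946041 0.10899933] 571.5
area [ 346  105   50   96 2811]
[ 0.55371626 -0.17036328] 3929.5
```

Run:
```python
import cv2,numpy as np
t=cv2.imread("pics/top0.png");s=cv2.imread("pics/side0.png")
def cr(im,x,y,r=20,f=10):return cv2.resize(im[y-r:y+r,x-r:x+r],None,fx=f,fy=f,interpolation=cv2.INTER_CUBIC)
cv2.imwrite("pics/crop1.png",np.hstack([cr(t,375,170),cr(s,315,195)]))
```

```text
(no output)
```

View pics/crop1.png

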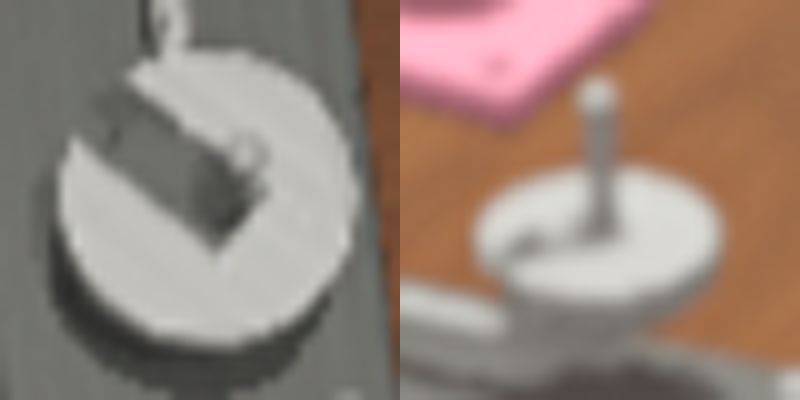

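```bash
cat > fit.py <<'E'
from h import *
import pickle
from scipy.optimize import minimize
cs=pickle.load(open("cs.pkl","rb"))
def outline(x,y,yaw,z,w=.009,R=.03,e=-.009):
    a0=np.arcsin(w/R);a=np.linspace(a0,2*np.pi-a0,80)
    p=np.r_[np.c_[R*np.cos(a),R*np.sin(a)],[[e,-w],[e,w]]]
    c,s=np.cos(yaw),np.sin(yaw);p=p@np.array([[c,s],[-s,c]])
    return np.c_[p[:,0]+x,p[:,1]+y,0*p[:,0]+z]
def score(c,x,y,yaw,z):
    # contrast between inside and just-outside/slot of top face, subpixel via 8x raster
    uv=proj(c,outline(x,y,yaw,z));o=np.round(uv.mean(0)).astype(int)-24
    q=np.round((uv-o+.5)*8*16).astype(np.int32)
    M=np.zeros((384,384),np.uint8);cv2.fillPoly(M,[q],255,shift=4)
    B=cv2.dilate(M,np.ones((25,25),np.uint8))
    g=c["frame"][o[1]:o[1]+48,o[0]:o[0]+48].min(2).astype(float);g=cv2.resize(g,(384,384),interpolation=cv2.INTER_CUBIC)
    g=np.clip(g,0,170)
    i=g[M>0];q=g[(B>0)&(M==0)];return -(i.mean()-q.mean())/np.sqrt(i.var()+q.var()+1)
def fit(c,z,x0):
    best=None
    for y0 in np.linspace(-.6,.6,5):
        r=minimize(lambda p:score(c,p[0]/100,p[1]/100,p[2],z),[x0[0]*100,x0[1]*100,x0[2]+y0],method="Nelder-Mead",options=dict(initial_simplex=None,xatol=1e-3,fatol=1e-4))
        if best is None or r.fun<best.fun:best=r
    return best.x/[100,100,1],best.fun
if __name__=="__main__":
    R={}
    for nm,z,x0 in(("disc",.016,(.450,.110,.8)),("loaded",.072,(.522,-.174,.9))):
        for n,c in cs.items():
            R[nm,n]=fit(c,z,x0);print(nm,n,np.round(R[nm,n][0],4),R[nm,n][1])
    ims=[]
    for n,c in cs.items():
      row=[]
      for nm,z in(("disc",.016),("loaded",.072)):
        x=R[nm,n][0];uv=proj(c,outline(*x,z));o=np.round(uv.mean(0)).astype(int)-20
        im=cv2.resize(c["frame"][o[1]:o[1]+40,o[0]:o[0]+40,::-1],None,fx=7,fy=7,interpolation=cv2.INTER_CUBIC)
        cv2.polylines(im,[np.round((uv-o+.5)*7).astype(int)],True,(0,0,255),1);row.append(im)
      ims.append(np.hstack(row))
    cv2.imwrite("pics/fit0.png",np.vstack(ims))
    t,s=cs["top"],cs["side"]
    r=tri([t,s],[np.array([379.1,164.4]),np.array([314.35,183.2])],[.52,-.17,.11]);print("tip",r.x,r.fun)
    print(plane(t,[379.1,164.4],.109),plane(s,[314.35,183.2],.109))
E
python3 fit.py
```

```text
disc side [0.4484 0.1114 0.6667] -1.6118663377077722
disc top [0.4509 0.1107 0.7493] -3.51256995121867
loaded side [ 0.5156 -0.1732  0.9024] -1.1585791495231936
loaded top [ 0.5186 -0.1751  0.9362] -2.414421796212229
tip [ 0.51768038 -0.17725109  0.11155372] [ 0.20276034  0.3733038  -0.54651456 -0.05993152]
[[ 0.51897266 -0.17724495  0.109     ]] [[ 0.51882044 -0.18156569  0.109     ]]
```

View pics/fit0.png

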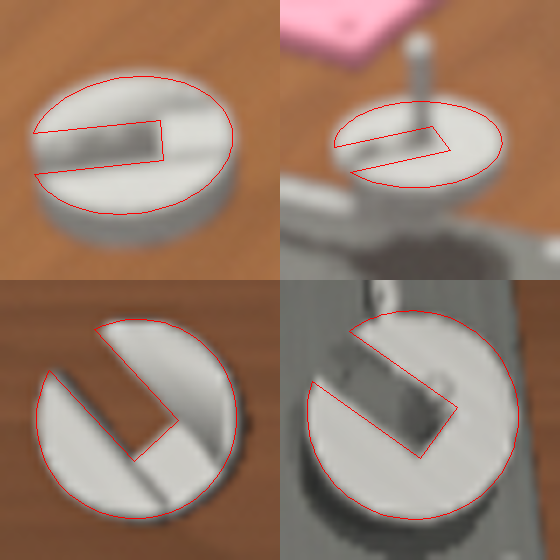

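The fits match the outlines:
- **Loose disc:** (0.4505, 0.111), yaw 0.75.
- **Loaded disc and stem:** about (0.518, -0.175), yaw 0.935, so the added disc needs yaw -2.21.

From the joint-6 range, I grasp with tool yaw 0.75, jaws across the slot, and place with tool yaw -2.21. Next I plan the moves.

```bash
cat > plan.py <<'E'
import numpy as np,sys
# tool x=(cos,sin)yaw, y=down, z=(-sin,cos)yaw ; roll + => yaw -
def plan(p,yaw,goal,gyaw,turn,vmax=1.0,rmax=1.0,n=None,q=.05,tol=True):
    """turn: signed total yaw change"""
    p=np.array(p,float);rows=[];goal=np.array(goal,float);rem=turn
    while True:
        d=(goal-p)/.04;c,s=np.cos(yaw),np.sin(yaw)
        t=np.array([c*d[0]+s*d[1],-d[2],-s*d[0]+c*d[1]])
        k=np.abs(t).max()
        if k>vmax:t*=vmax/k
        nn=np.linalg.norm(t)
        if nn>1.5:t*=1.5/nn
        t=np.round(t/q)*q
        r=np.clip(-rem/np.radians(4),-rmax,rmax);r=round(r/q)*q
        if abs(t).max()==0 and r==0:break
        rows.append((np.round(t,2).tolist(),round(r,2)))
        w=np.array([c*t[0]-s*t[2],s*t[0]+c*t[2],-t[1]])*.04;p=p+w
        yaw-=r*np.radians(4);rem+=r*np.radians(4)
        if n and len(rows)>=n:break
    return rows,p,yaw
def show(rows,f):
    while len(rows)%5:rows.append(([0,0,0],0))
    for i in range(0,len(rows),5):
        print("["+", ".join('{"fingers":%g,"linear":%s,"roll":%g}'%(f,[float(x) for x in a],b) for a,b in rows[i:i+5])+"]")
E
python3 - <<'E'
from plan import *
p=[.173,-.652,.405];y=-2.882
T=.75+2.882
a,p,y=plan(p,y,[.42,-.40,.38],0,T,vmax=.8,n=13)
b,p,y=plan(p,y,[.4505,.111,.28],0,.75-y,vmax=.8)
print(len(a)+len(b),p,y);show(a+b,1)
E
```

```text
52 [0.44952569 0.11123796 0.281     ] 0.7482848441482076
[{"fingers":1,"linear":[-0.8, 0.05, -0.5],"roll":-1}, {"fingers":1,"linear":[-0.8, 0.05, -0.4],"roll":-1}, {"fingers":1,"linear":[-0.8, 0.05, -0.35],"roll":-1}, {"fingers":1,"linear":[-0.8, 0.05, -0.25],"roll":-1}, {"fingers":1,"linear":[-0.8, 0.05, -0.2],"roll":-1}]
[{"fingers":1,"linear":[-0.8, 0.05, -0.15],"roll":-1}, {"fingers":1,"linear":[-0.8, 0.05, -0.1],"roll":-1}, {"fingers":1,"linear":[-0.8, 0.1, -0.05],"roll":-1}, {"fingers":1,"linear":[-0.8, 0.05, 0.05],"roll":-1}, {"fingers":1,"linear":[-0.8, 0.1, 0.05],"roll":-1}]
[{"fingers":1,"linear":[-0.4, 0.05, 0.1],"roll":-1}, {"fingers":1,"linear":[-0.0, -0.05, -0.0],"roll":-1}, {"fingers":1,"linear":[-0.0, 0.05, -0.0],"roll":-1}, {"fingers":1,"linear":[-0.8, 0.15, -0.3],"roll":-1}, {"fingers":1,"linear":[-0.8, 0.15, -0.2],"roll":-1}]
[{"fingers":1,"linear":[-0.8, 0.15, -0.15],"roll":-1}, {"fingers":1,"linear":[-0.8, 0.15, -0.1],"roll":-1}, {"fingers":1,"linear":[-0.8, 0.15, -0.05],"roll":-1}, {"fingers":1,"linear":[-0.8, 0.15, 0.0],"roll":-1}, {"fingers":1,"linear":[-0.8, 
[... 1131 characters left out ...]
":1,"linear":[0.0, 0.0, -0.0],"roll":-1}, {"fingers":1,"linear":[0.0, 0.0, -0.0],"roll":-1}, {"fingers":1,"linear":[0.0, 0.0, -0.0],"roll":-1}, {"fingers":1,"linear":[0.0, 0.0, -0.0],"roll":-1}]
[{"fingers":1,"linear":[0.0, 0.0, -0.0],"roll":-1}, {"fingers":1,"linear":[0.0, 0.0, -0.0],"roll":-1}, {"fingers":1,"linear":[0.0, 0.0, -0.0],"roll":-1}, {"fingers":1,"linear":[0.0, 0.0, -0.0],"roll":-1}, {"fingers":1,"linear":[0.0, 0.0, -0.0],"roll":-1}]
[{"fingers":1,"linear":[0.0, 0.0, -0.0],"roll":-1}, {"fingers":1,"linear":[0.0, 0.0, -0.0],"roll":-1}, {"fingers":1,"linear":[0.0, 0.0, 0.0],"roll":0}, {"fingers":1,"linear":[0.0, 0.0, 0.0],"roll":0}, {"fingers":1,"linear":[0.0, 0.0, 0.0],"roll":0}]
```

>>> servo_tool(steps=[{"fingers":1,"linear":[-0.8,0.05,-0.5],"roll":-1},{"fingers":1,"linear":[-0.8,0.05,-0.4],"roll":-1},{"fingers":1,"linear":[-0.8,0.05,-0.35],"roll":-1},{"fingers":1,"linear":[-0.8,0.05,-0.25],"roll":-1},{"fingers":1,"linear":[-0.8,0.05,-0.2],"roll":-1}])

```text
t: 2.02
tcp_pos: [0.2964, -0.5264, 0.3948]
ee_rot: [-1.57, 0.0, -2.53]
contact_force: [-0.5, 0.0, -0.4]
gripper_width: 0.0883
```

>>> servo_tool(steps=[{"fingers":1,"linear":[-0.8,0.05,-0.15],"roll":-1},{"fingers":1,"linear":[-0.8,0.05,-0.1],"roll":-1},{"fingers":1,"linear":[-0.8,0.1,-0.05],"roll":-1},{"fingers":1,"linear":[-0.8,0.05,0.05],"roll":-1},{"fingers":1,"linear":[-0.8,0.1,0.05],"roll":-1}])

```text
t: 2.65
tcp_pos: [0.4089, -0.4113, 0.381]
ee_rot: [-1.57, -0.0, -2.181]
contact_force: [0.6, -0.6, 0.3]
gripper_width: 0.0882
```

>>> servo_tool(steps=[{"fingers":1,"linear":[-0.4,0.05,0.1],"roll":-1},{"fingers":1,"linear":[-0.4,0.05,-0.1],"roll":-1},{"fingers":1,"linear":[-0.8,0.15,-0.3],"roll":-1},{"fingers":1,"linear":[-0.8,0.15,-0.3],"roll":-1},{"fingers":1,"linear":[-0.8,0.15,-0.2],"roll":-1}])

```text
t: 3.28
tcp_pos: [0.4337, -0.2835, 0.3587]
ee_rot: [-1.57, -0.0, -1.833]
contact_force: [0.0, 0.6, 0.1]
gripper_width: 0.0882
```

Run:
```python
from plan import *
from station import read_state
s=read_state();p=s["tcp_pos"];y=s["ee_rot"][2];print(s["t"],p,y)
b,p,y=plan(p,y,[.4505,.111,.23],0,.75-y,vmax=.7)
print(len(b),p,y);show(b,1)
```

```text
3.275 [ 0.43369654 -0.2835219   0.35867077] -1.8325181885269313
37 [0.4508442  0.11132831 0.23067077] 0.7505691044246773
[{"fingers":1,"linear":[-0.7, 0.25, -0.15],"roll":-1}, {"fingers":1,"linear":[-0.7, 0.25, -0.1],"roll":-1}, {"fingers":1,"linear":[-0.7, 0.25, -0.05],"roll":-1}, {"fingers":1,"linear":[-0.7, 0.2, -0.0],"roll":-1}, {"fingers":1,"linear":[-0.7, 0.25, 0.05],"roll":-1}]
[{"fingers":1,"linear":[-0.7, 0.2, 0.1],"roll":-1}, {"fingers":1,"linear":[-0.7, 0.25, 0.15],"roll":-1}, {"fingers":1,"linear":[-0.7, 0.25, 0.2],"roll":-1}, {"fingers":1,"linear":[-0.7, 0.25, 0.25],"roll":-1}, {"fingers":1,"linear":[-0.7, 0.25, 0.3],"roll":-1}]
[{"fingers":1,"linear":[-0.7, 0.25, 0.35],"roll":-1}, {"fingers":1,"linear":[-0.7, 0.25, 0.4],"roll":-1}, {"fingers":1,"linear":[-0.7, 0.25, 0.5],"roll":-1}, {"fingers":1,"linear":[-0.2, 0.05, 0.15],"roll":-1}, {"fingers":1,"linear":[0.0, 0.0, -0.0],"roll":-1}]
[{"fingers":1,"linear":[-0.0, 0.0, -0.0],"roll":-1}, {"fingers":1,"linear":[-0.0, 0.0, -0.0],"roll":-1}, {"fingers":1,"linear":[-0.0, 0.0, -0.0],"roll":-1}, {"fingers":1,"linear":[-0.0, 0.
[... 407 characters left out ...]
":[-0.0, 0.0, -0.0],"roll":-1}, {"fingers":1,"linear":[-0.0, 0.0, -0.0],"roll":-1}, {"fingers":1,"linear":[-0.0, 0.0, -0.0],"roll":-1}, {"fingers":1,"linear":[-0.0, 0.0, -0.0],"roll":-1}]
[{"fingers":1,"linear":[-0.0, 0.0, -0.0],"roll":-1}, {"fingers":1,"linear":[-0.0, 0.0, -0.0],"roll":-1}, {"fingers":1,"linear":[-0.0, 0.0, -0.0],"roll":-1}, {"fingers":1,"linear":[-0.0, 0.0, -0.0],"roll":-1}, {"fingers":1,"linear":[-0.0, 0.0, -0.0],"roll":-1}]
[{"fingers":1,"linear":[-0.0, 0.0, -0.0],"roll":-1}, {"fingers":1,"linear":[-0.0, 0.0, -0.0],"roll":-1}, {"fingers":1,"linear":[0.0, 0.0, 0.0],"roll":0}, {"fingers":1,"linear":[0.0, 0.0, 0.0],"roll":0}, {"fingers":1,"linear":[0.0, 0.0, 0.0],"roll":0}]
```

>>> servo_tool(steps=[{"fingers":1,"linear":[-0.7,0.1,-0.15],"roll":-1},{"fingers":1,"linear":[-0.7,0.1,-0.1],"roll":-1},{"fingers":1,"linear":[-0.7,0.1,-0.05],"roll":-1},{"fingers":1,"linear":[-0.7,0.2,0],"roll":-1},{"fingers":1,"linear":[-0.7,0.25,0.05],"roll":-1}])

```text
t: 3.9
tcp_pos: [0.4414, -0.1428, 0.329]
ee_rot: [-1.57, -0.001, -1.483]
contact_force: [0.2, -0.2, 0.1]
gripper_width: 0.0882
```

>>> servo_tool(steps=[{"fingers":1,"linear":[-0.7,0.25,0.1],"roll":-1},{"fingers":1,"linear":[-0.7,0.25,0.15],"roll":-1},{"fingers":1,"linear":[-0.7,0.25,0.2],"roll":-1},{"fingers":1,"linear":[-0.7,0.25,0.25],"roll":-1},{"fingers":1,"linear":[-0.7,0.25,0.3],"roll":-1}])

```text
t: 4.53
tcp_pos: [0.4488, 0.0033, 0.2787]
ee_rot: [-1.57, -0.0, -1.134]
contact_force: [-0.2, -0.0, -0.6]
gripper_width: 0.0879
```

>>> servo_tool(steps=[{"fingers":1,"linear":[-0.7,0.25,0.35],"roll":-1},{"fingers":1,"linear":[-0.7,0.25,0.4],"roll":-1},{"fingers":1,"linear":[-0.7,0.25,0.5],"roll":-1},{"fingers":1,"linear":[-0.2,0.25,0.15],"roll":-1},{"fingers":1,"linear":[0,0.25,0],"roll":-1}])

```text
t: 5.15
tcp_pos: [0.4518, 0.1113, 0.2287]
ee_rot: [-1.57, -0.0, -0.783]
contact_force: [-0.9, 0.7, 0.0]
gripper_width: 0.0878
```

>>> servo_tool(steps=[{"fingers":1,"linear":[0,0,0],"roll":-1},{"fingers":1,"linear":[0,0,0],"roll":-1},{"fingers":1,"linear":[0,0,0],"roll":-1},{"fingers":1,"linear":[0,0,0],"roll":-1},{"fingers":1,"linear":[0,0,0],"roll":-1}])

```text
t: 5.78
tcp_pos: [0.4518, 0.1103, 0.2289]
ee_rot: [-1.571, -0.0, -0.436]
contact_force: [0.2, -0.1, -0.2]
gripper_width: 0.0883
```

>>> servo_tool(steps=[{"fingers":1,"linear":[0,0,0],"roll":-1},{"fingers":1,"linear":[0,0,0],"roll":-1},{"fingers":1,"linear":[0,0,0],"roll":-1},{"fingers":1,"linear":[0,0,0],"roll":-1},{"fingers":1,"linear":[0,0,0],"roll":-1}])

```text
t: 6.4
tcp_pos: [0.4518, 0.1103, 0.229]
ee_rot: [-1.571, -0.001, -0.087]
contact_force: [-0.3, -0.5, -0.5]
gripper_width: 0.0884
```

>>> servo_tool(steps=[{"fingers":1,"linear":[0,0,0],"roll":-1},{"fingers":1,"linear":[0,0,0],"roll":-1},{"fingers":1,"linear":[0,0,0],"roll":-1},{"fingers":1,"linear":[0,0,0],"roll":-1},{"fingers":1,"linear":[0,0,0],"roll":-1}])

```text
t: 7.02
tcp_pos: [0.4519, 0.1103, 0.229]
ee_rot: [-1.571, -0.001, 0.262]
contact_force: [-0.4, 0.2, 0.2]
gripper_width: 0.0884
```

Run:
```python
from plan import *
from station import read_state
s=read_state();p=s["tcp_pos"];y=s["ee_rot"][2];print(s["t"],p,y,s["joint_positions"])
b,p,y=plan(p,y,[.4505,.111,.18],0,.75-y,vmax=.5)
print(len(b),p,y);show(b,1)
```

```text
7.025 [0.45185146 0.11029245 0.22896769] 0.26204984265044573 [ 1.85844848e-01  5.31410827e-02  2.20387144e+00  1.15664711e-05
  8.83995716e-01 -1.64700864e+00]
7 [0.44928775 0.11122484 0.18096769] 0.7507420332088579
[{"fingers":1,"linear":[-0.0, 0.5, 0.0],"roll":-1}, {"fingers":1,"linear":[-0.0, 0.5, 0.0],"roll":-1}, {"fingers":1,"linear":[-0.0, 0.2, 0.05],"roll":-1}, {"fingers":1,"linear":[-0.05, 0.0, -0.0],"roll":-1}, {"fingers":1,"linear":[0.0, 0.0, -0.0],"roll":-1}]
[{"fingers":1,"linear":[0.0, 0.0, -0.0],"roll":-1}, {"fingers":1,"linear":[0.0, 0.0, -0.0],"roll":-1}, {"fingers":1,"linear":[0.0, 0.0, 0.0],"roll":0}, {"fingers":1,"linear":[0.0, 0.0, 0.0],"roll":0}, {"fingers":1,"linear":[0.0, 0.0, 0.0],"roll":0}]
```

>>> servo_tool(steps=[{"fingers":1,"linear":[0,0,0],"roll":-1},{"fingers":1,"linear":[0,0,0],"roll":-1},{"fingers":1,"linear":[0,0.2,0.05],"roll":-1},{"fingers":1,"linear":[0,0.2,0],"roll":-1},{"fingers":1,"linear":[0,0.2,0],"roll":-1}])

```text
t: 7.65
tcp_pos: [0.4511, 0.1122, 0.2048]
ee_rot: [-1.571, -0.001, 0.611]
contact_force: [-0.4, 0.5, -0.3]
gripper_width: 0.0878
```

>>> servo_tool(steps=[{"fingers":1,"linear":[0,0.2,0],"roll":-1},{"fingers":1,"linear":[0,0.3,0],"roll":-1},{"fingers":1,"linear":[0,0.2,0],"roll":0},{"fingers":1,"linear":[0,0.15,0],"roll":0},{"fingers":1,"linear":[0,0,0],"roll":0}])

```text
t: 8.28
tcp_pos: [0.4507, 0.1121, 0.1704]
ee_rot: [-1.57, 0.001, 0.748]
contact_force: [1.1, -0.2, 0.3]
gripper_width: 0.0884
```

Run:
```python
from station import *
import cv2,numpy as np
s=read_state();print(s["t"],s["tcp_pos"],s["ee_rot"])
c=camera("top");d=camera("side")
f=lambda i,x,y:cv2.resize(i[y-50:y+50,x-50:x+50,::-1],None,fx=4,fy=4,interpolation=cv2.INTER_CUBIC)
cv2.imwrite("pics/pre.png",np.hstack([f(c["frame"],237,208),f(d["frame"],271,280)]))
```

```text
8.275 [0.45074566 0.11206327 0.17035506] [-1.57034903e+00  7.18100292e-04  7.47823859e-01]
```

View pics/pre.png

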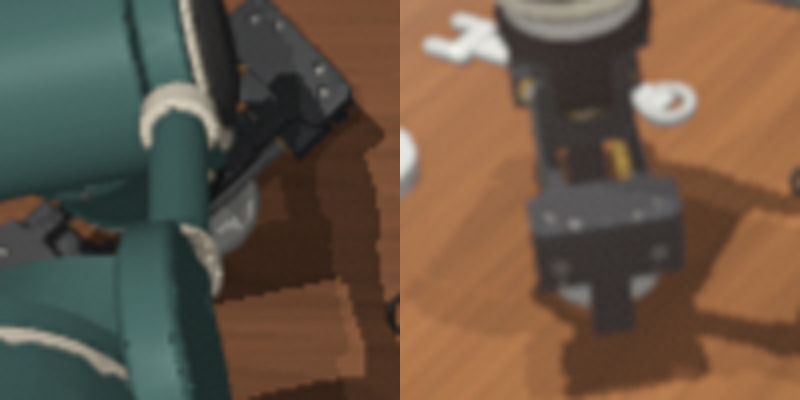

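The side crop shows the front finger at about (304,280) in front of the disc rim, centred on it, with the disc between the jaws. Closing the gripper.

>>> servo_tool(steps=[{"fingers":-1,"linear":[0,0,0],"roll":0},{"fingers":-1,"linear":[0,0,0],"roll":0},{"fingers":-1,"linear":[0,0,0],"roll":0},{"fingers":-1,"linear":[0,0,0],"roll":0},{"fingers":-1,"linear":[0,0,0],"roll":0}], force=40)

```text
t: 9.0
tcp_pos: [0.4511, 0.1121, 0.1709]
ee_rot: [-1.571, -0.0, 0.749]
contact_force: [-0.3, 0.3, 1.8]
gripper_width: 0.0588
```

>>> servo_tool(steps=[{"fingers":-1,"linear":[0,0,0],"roll":0},{"fingers":-1,"linear":[0,-0.25,0],"roll":0},{"fingers":-1,"linear":[0,-0.5,0],"roll":0},{"fingers":-1,"linear":[0,-0.75,0],"roll":0},{"fingers":-1,"linear":[0,-0.75,0],"roll":0}], force=40)

```text
t: 9.62
tcp_pos: [0.4504, 0.112, 0.2614]
ee_rot: [-1.57, 0.001, 0.748]
contact_force: [0.3, -0.0, -2.8]
gripper_width: 0.0586
```

Run:
```python
from plan import *
from station import read_state
s=read_state();p=s["tcp_pos"];y=s["ee_rot"][2];print(s["t"],p,y,s["gripper_width"])
b,p,y=plan(p,y,[.518,-.176,.325],0,-2.956,vmax=.5)
print(len(b),p,y);show(b,-1)
```

```text
9.625 [0.45039138 0.11203055 0.26143194] 0.7483975374991179 0.05857068555059561
43 [ 0.5184251  -0.17540944  0.32543194] -2.2081902153792776
[{"fingers":-1,"linear":[-0.3, -0.1, -0.5],"roll":1}, {"fingers":-1,"linear":[-0.25, -0.1, -0.5],"roll":1}, {"fingers":-1,"linear":[-0.2, -0.1, -0.5],"roll":1}, {"fingers":-1,"linear":[-0.15, -0.1, -0.5],"roll":1}, {"fingers":-1,"linear":[-0.1, -0.1, -0.5],"roll":1}]
[{"fingers":-1,"linear":[-0.1, -0.1, -0.5],"roll":1}, {"fingers":-1,"linear":[-0.05, -0.1, -0.5],"roll":1}, {"fingers":-1,"linear":[-0.0, -0.1, -0.5],"roll":1}, {"fingers":-1,"linear":[0.0, -0.1, -0.5],"roll":1}, {"fingers":-1,"linear":[0.05, -0.15, -0.5],"roll":1}]
[{"fingers":-1,"linear":[0.1, -0.15, -0.5],"roll":1}, {"fingers":-1,"linear":[0.15, -0.1, -0.5],"roll":1}, {"fingers":-1,"linear":[0.15, -0.15, -0.5],"roll":1}, {"fingers":-1,"linear":[0.2, -0.1, -0.5],"roll":1}, {"fingers":-1,"linear":[0.05, -0.05, -0.05],"roll":1}]
[{"fingers":-1,"linear":[-0.0, 0.0, -0.0],"roll":1}, {"fingers":-1,"linear":[-0.0, 0.0, -0.0],"roll":1}, {"fingers":-1,"linear":[-0.0, 0.0, -0.0],"roll":1},
[... 685 characters left out ...]
inear":[0.0, 0.0, -0.0],"roll":1}, {"fingers":-1,"linear":[0.0, 0.0, -0.0],"roll":1}, {"fingers":-1,"linear":[0.0, 0.0, -0.0],"roll":1}, {"fingers":-1,"linear":[0.0, 0.0, -0.0],"roll":1}]
[{"fingers":-1,"linear":[0.0, 0.0, -0.0],"roll":1}, {"fingers":-1,"linear":[0.0, 0.0, -0.0],"roll":1}, {"fingers":-1,"linear":[0.0, 0.0, -0.0],"roll":1}, {"fingers":-1,"linear":[0.0, 0.0, -0.0],"roll":1}, {"fingers":-1,"linear":[0.0, 0.0, -0.0],"roll":1}]
[{"fingers":-1,"linear":[0.0, 0.0, -0.0],"roll":1}, {"fingers":-1,"linear":[0.0, 0.0, -0.0],"roll":1}, {"fingers":-1,"linear":[0.0, 0.0, -0.0],"roll":0.35}, {"fingers":-1,"linear":[0.0, 0.0, 0.0],"roll":0}, {"fingers":-1,"linear":[0.0, 0.0, 0.0],"roll":0}]
```

>>> servo_tool(steps=[{"fingers":-1,"linear":[-0.3,-0.2,-0.5],"roll":1},{"fingers":-1,"linear":[-0.25,-0.2,-0.5],"roll":1},{"fingers":-1,"linear":[-0.2,-0.2,-0.5],"roll":1},{"fingers":-1,"linear":[-0.15,-0.2,-0.5],"roll":1},{"fingers":-1,"linear":[-0.1,-0.2,-0.5],"roll":1}])

```text
t: 10.25
tcp_pos: [0.4756, 0.0059, 0.301]
ee_rot: [-1.57, 0.001, 0.397]
contact_force: [-0.2, 0.2, -1.2]
gripper_width: 0.0586
```

>>> servo_tool(steps=[{"fingers":-1,"linear":[-0.1,-0.2,-0.5],"roll":1},{"fingers":-1,"linear":[-0.05,-0.2,-0.5],"roll":1},{"fingers":-1,"linear":[0,-0.2,-0.5],"roll":1},{"fingers":-1,"linear":[0,0,-0.5],"roll":1},{"fingers":-1,"linear":[0.05,0,-0.5],"roll":1}])

```text
t: 10.88
tcp_pos: [0.4977, -0.0922, 0.3248]
ee_rot: [-1.571, 0.0, 0.047]
contact_force: [0.4, -0.3, -1.6]
gripper_width: 0.0588
```

>>> servo_tool(steps=[{"fingers":-1,"linear":[0.1,0,-0.5],"roll":1},{"fingers":-1,"linear":[0.15,0,-0.5],"roll":1},{"fingers":-1,"linear":[0.15,0,-0.5],"roll":1},{"fingers":-1,"linear":[0.2,0,-0.5],"roll":1},{"fingers":-1,"linear":[0.05,0,-0.05],"roll":1}])

```text
t: 11.5
tcp_pos: [0.5194, -0.1774, 0.3247]
ee_rot: [-1.571, -0.0, -0.305]
contact_force: [0.2, 0.0, -2.3]
gripper_width: 0.0585
```

>>> servo_tool(steps=[{"fingers":-1,"linear":[0,0,0],"roll":1},{"fingers":-1,"linear":[0,0,0],"roll":1},{"fingers":-1,"linear":[0,0,0],"roll":1},{"fingers":-1,"linear":[0,0,0],"roll":1},{"fingers":-1,"linear":[0,0,0],"roll":1}])

```text
t: 12.12
tcp_pos: [0.5192, -0.1761, 0.3246]
ee_rot: [-1.571, 0.0, -0.652]
contact_force: [-0.3, -0.4, -1.9]
gripper_width: 0.0589
```

>>> servo_tool(steps=[{"fingers":-1,"linear":[0,0,0],"roll":1},{"fingers":-1,"linear":[0,0,0],"roll":1},{"fingers":-1,"linear":[0,0,0],"roll":1},{"fingers":-1,"linear":[0,0,0],"roll":1},{"fingers":-1,"linear":[0,0,0],"roll":1}])

```text
t: 12.75
tcp_pos: [0.5192, -0.1761, 0.3246]
ee_rot: [-1.571, 0.0, -1.002]
contact_force: [-1.1, -0.2, -2.1]
gripper_width: 0.0586
```

>>> servo_tool(steps=[{"fingers":-1,"linear":[0,0,0],"roll":1},{"fingers":-1,"linear":[0,0,0],"roll":1},{"fingers":-1,"linear":[0,0,0],"roll":1},{"fingers":-1,"linear":[0,0,0],"roll":1},{"fingers":-1,"linear":[0,0,0],"roll":1}])

```text
t: 13.38
tcp_pos: [0.5192, -0.1761, 0.3246]
ee_rot: [-1.571, 0.0, -1.351]
contact_force: [0.3, -0.0, -0.8]
gripper_width: 0.059
```

>>> servo_tool(steps=[{"fingers":-1,"linear":[0,0,0],"roll":1},{"fingers":-1,"linear":[0,0,0],"roll":1},{"fingers":-1,"linear":[0,0,0],"roll":1},{"fingers":-1,"linear":[0,0,0],"roll":1},{"fingers":-1,"linear":[0,0,0],"roll":1}])

```text
t: 14.0
tcp_pos: [0.5192, -0.1761, 0.3246]
ee_rot: [-1.571, -0.0, -1.7]
contact_force: [-0.1, -0.0, -1.5]
gripper_width: 0.0592
```

>>> servo_tool(steps=[{"fingers":-1,"linear":[0,0,0],"roll":1},{"fingers":-1,"linear":[0,0,0],"roll":1},{"fingers":-1,"linear":[0,0,0],"roll":1},{"fingers":-1,"linear":[0,0,0],"roll":1},{"fingers":-1,"linear":[0,0,0],"roll":1}])

```text
t: 14.62
tcp_pos: [0.5192, -0.1761, 0.3246]
ee_rot: [-1.571, -0.0, -2.049]
contact_force: [-0.2, 0.9, -2.0]
gripper_width: 0.0589
```

>>> servo_tool(steps=[{"fingers":-1,"linear":[0,0,0],"roll":1},{"fingers":-1,"linear":[0,0,0],"roll":1},{"fingers":-1,"linear":[0,0,0],"roll":0.35},{"fingers":-1,"linear":[0,0,0],"roll":0},{"fingers":-1,"linear":[0,0,0],"roll":0}])

```text
t: 15.25
tcp_pos: [0.519, -0.1755, 0.3247]
ee_rot: [-1.571, -0.0, -2.208]
contact_force: [0.2, 0.0, -1.4]
gripper_width: 0.0585
```

Run:
```python
from station import *
import cv2,numpy as np,pickle
s=read_state();print(s["t"],s["tcp_pos"],s["ee_rot"],s["gripper_width"])
c=camera("top");d=camera("side");pickle.dump({"top":c,"side":d},open("c2.pkl","wb"))
f=lambda i,x,y:cv2.resize(i[y-50:y+50,x-50:x+50,::-1],None,fx=4,fy=4,interpolation=cv2.INTER_CUBIC)
cv2.imwrite("pics/over.png",np.hstack([f(c["frame"],375,172),f(d["frame"],314,180)]))
```

```text
15.25 [ 0.51902507 -0.17548767  0.32467224] [-1.57088061e+00 -1.18509174e-05 -2.20791210e+00] 0.0585440448190005
```

View pics/over.png

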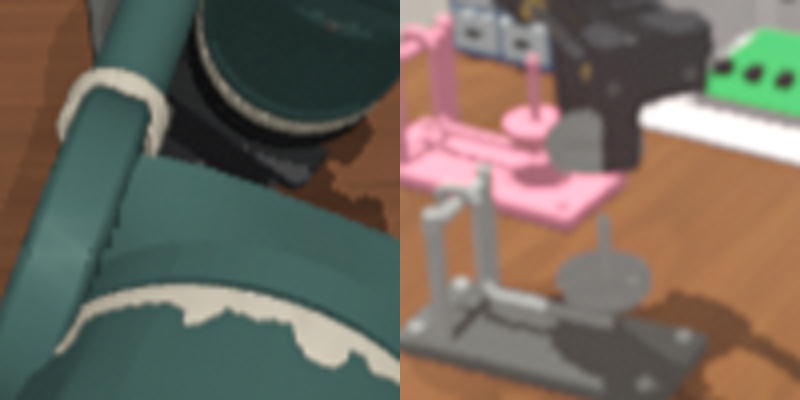

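Run:
```python
from fit import *
cs=pickle.load(open("c2.pkl","rb"));c=cs["side"]
uv=[proj(c,outline(.519,-.1755,-2.206,z)) for z in(.1545,.1705)]
st=proj(c,[[.518,-.176,z] for z in(.06,.112)])
o=np.array([300,125]);im0=cv2.resize(c["frame"][o[1]:o[1]+80,o[0]-20:o[0]+60,::-1],None,fx=5,fy=5,interpolation=cv2.INTER_CUBIC)
o=o-[20,0];im=im0.copy()
for u,k in zip(uv,((0,0,255),(0,255,0))):cv2.polylines(im,[np.round((u-o+.5)*5).astype(int)],True,k,1)
cv2.polylines(im,[np.round((st-o+.5)*5).astype(int)],False,(255,0,0),1)
cv2.imwrite("pics/ov2.png",np.hstack([im0,im]))
```

```text
(no output)
```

View pics/ov2.png

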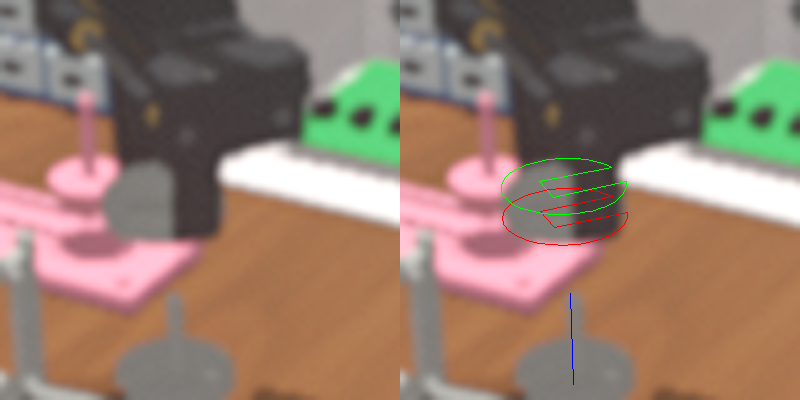

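The held disc is flat: its side silhouette spans the predicted top and bottom outlines. The stem sits about 1–2 mm off my prediction, so I shift 2 mm along tool +x and lower.

>>> servo_tool(steps=[{"fingers":-1,"linear":[0.05,0.2,0],"roll":0},{"fingers":-1,"linear":[0,0.3,0],"roll":0},{"fingers":-1,"linear":[0,0.2,0],"roll":0},{"fingers":-1,"linear":[0,0.15,0],"roll":0},{"fingers":-1,"linear":[0,0,0],"roll":0}])

```text
t: 15.98
tcp_pos: [0.5175, -0.1768, 0.2898]
ee_rot: [-1.572, -0.0, -2.208]
contact_force: [-0.2, 1.0, -1.6]
gripper_width: 0.0586
```

Run:
```python
from fit import *
from station import *
c=camera("side");s=read_state();x,y,z=s["tcp_pos"];print(s["t"],x,y,z)
zc=z-.1625;x+=.0006;y+=.0008
uv=[proj(c,outline(x,y,-2.206,zc+d)) for d in(-.008,.008)]
st=proj(c,[[.5175,-.1768,z] for z in(.06,.112)])
o=np.array([280,140]);im0=cv2.resize(c["frame"][o[1]:o[1]+80,o[0]:o[0]+80,::-1],None,fx=5,fy=5,interpolation=cv2.INTER_CUBIC)
im=im0.copy()
for u,k in zip(uv,((0,0,255),(0,255,0))):cv2.polylines(im,[np.round((u-o+.5)*5).astype(int)],True,k,1)
cv2.polylines(im,[np.round((st-o+.5)*5).astype(int)],False,(255,0,0),1)
cv2.imwrite("pics/ov3.png",np.hstack([im0,im]))
```

```text
16.025 0.5177697250786522 -0.1769021726416983 0.29040520484900045
```

View pics/ov3.png

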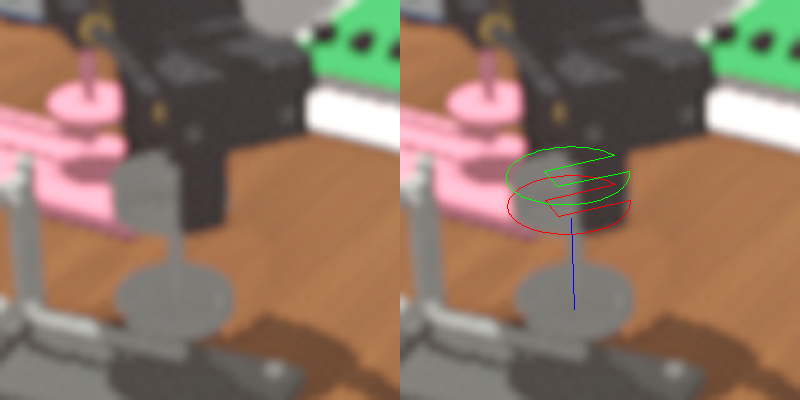

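The disc and stem are both shifted the same way, by about 1 px, relative to the prediction, so they are aligned with each other. Lowering on.

>>> servo_tool(steps=[{"fingers":-1,"linear":[0,0.15,0],"roll":0},{"fingers":-1,"linear":[0,0.2,0],"roll":0},{"fingers":-1,"linear":[0,0.2,0],"roll":0},{"fingers":-1,"linear":[0,0.15,0],"roll":0},{"fingers":-1,"linear":[0,0.1,0],"roll":0}])

```text
t: 16.65
tcp_pos: [0.5176, -0.1769, 0.258]
ee_rot: [-1.572, -0.0, -2.208]
contact_force: [0.3, -0.1, -2.9]
gripper_width: 0.0583
```

>>> servo_tool(steps=[{"fingers":-1,"linear":[0,0.1,0],"roll":0},{"fingers":-1,"linear":[0,0.1,0],"roll":0},{"fingers":-1,"linear":[0,0.05,0],"roll":0},{"fingers":-1,"linear":[0,0,0],"roll":0},{"fingers":-1,"linear":[0,0,0],"roll":0}])

```text
t: 17.27
tcp_pos: [0.5179, -0.177, 0.2489]
ee_rot: [-1.57, 0.0, -2.208]
contact_force: [0.4, 0.4, -1.9]
gripper_width: 0.0588
```

Run:
```python
from fit import *
from station import *
c=camera("side");s=read_state();print(s["t"],s["tcp_pos"],s["contact_force"])
o=np.array([280,150]);cv2.imwrite("pics/ov4.png",cv2.resize(c["frame"][o[1]:o[1]+80,o[0]:o[0]+80,::-1],None,fx=6,fy=6,interpolation=cv2.INTER_CUBIC))
```

```text
17.325 [ 0.51789915 -0.17697642  0.2489275 ] [-0.3684207  -0.15494108 -2.13832003]
```

View pics/ov4.png

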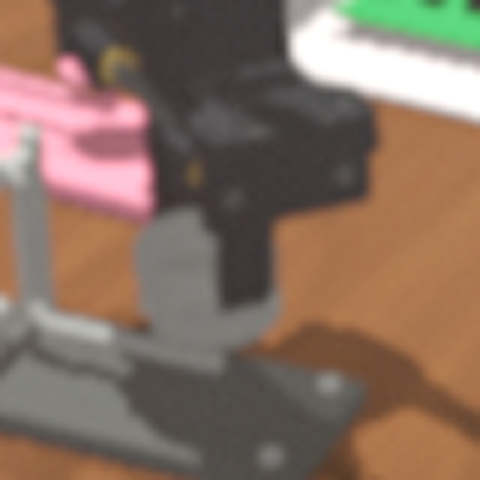

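No contact force, and the disc sits just above the first one. I keep going until it touches.

>>> servo_tool(steps=[{"fingers":-1,"linear":[0,0.05,0],"roll":0},{"fingers":-1,"linear":[0,0.05,0],"roll":0},{"fingers":-1,"linear":[0,0.03,0],"roll":0},{"fingers":-1,"linear":[0,0,0],"roll":0},{"fingers":-1,"linear":[0,0,0],"roll":0}])

```text
t: 17.95
tcp_pos: [0.5178, -0.1769, 0.2435]
ee_rot: [-1.571, -0.0, -2.208]
contact_force: [-0.9, 0.1, -1.8]
gripper_width: 0.0585
```

>>> servo_tool(steps=[{"fingers":-1,"linear":[0,0.02,0],"roll":0},{"fingers":-1,"linear":[0,0,0],"roll":0},{"fingers":-1,"linear":[0,0,0],"roll":0},{"fingers":-1,"linear":[0,0,0],"roll":0},{"fingers":-1,"linear":[0,0,0],"roll":0}])

```text
t: 18.58
tcp_pos: [0.5179, -0.177, 0.2429]
ee_rot: [-1.57, 0.0, -2.208]
contact_force: [-0.3, -0.4, 0.8]
gripper_width: 0.0586
```

Contact (force rose by about 3 N) at the expected height. Releasing.

>>> servo_tool(steps=[{"fingers":0.4,"linear":[0,0,0],"roll":0},{"fingers":0.5,"linear":[0,0,0],"roll":0},{"fingers":0.7,"linear":[0,0,0],"roll":0},{"fingers":0.8,"linear":[0,0,0],"roll":0},{"fingers":0.8,"linear":[0,0,0],"roll":0}])

```text
t: 19.2
tcp_pos: [0.5178, -0.1769, 0.2427]
ee_rot: [-1.571, 0.0, -2.208]
contact_force: [-0.6, -0.0, 0.0]
gripper_width: 0.0794
```

>>> servo_tool(steps=[{"fingers":0.8,"linear":[0,-0.2,0],"roll":0},{"fingers":0.8,"linear":[0,-0.4,0],"roll":0},{"fingers":0.8,"linear":[0,-0.6,0],"roll":0},{"fingers":0.8,"linear":[0,-0.8,0],"roll":0},{"fingers":0.8,"linear":[0,-0.8,0],"roll":0}])

```text
t: 19.82
tcp_pos: [0.5178, -0.1769, 0.3571]
ee_rot: [-1.569, 0.0, -2.208]
contact_force: [0.7, 0.2, -0.2]
gripper_width: 0.0795
```

>>> servo_tool(steps=[{"fingers":0.8,"linear":[-0.8,0,0.6],"roll":0},{"fingers":0.8,"linear":[-0.8,0,0.6],"roll":0},{"fingers":0.8,"linear":[-0.8,0,0.6],"roll":0},{"fingers":0.8,"linear":[-0.8,0,0.6],"roll":0},{"fingers":0.8,"linear":[0,0,0],"roll":0}])

```text
t: 20.45
tcp_pos: [0.6732, -0.1303, 0.3558]
ee_rot: [-1.569, 0.001, -2.206]
contact_force: [0.5, -0.4, -0.7]
gripper_width: 0.0793
```

Run:
```python
from station import *
import cv2,numpy as np,pickle
s=read_state();print(s["t"],s["tcp_pos"])
c=camera("top");d=camera("side");pickle.dump({"top":c,"side":d},open("c3.pkl","wb"))
cv2.imwrite("pics/endtop.png",c["frame"][:,:,::-1])
f=lambda i,x,y:cv2.resize(i[y-35:y+35,x-35:x+35,::-1],None,fx=5.7,fy=5.7,interpolation=cv2.INTER_CUBIC)
cv2.imwrite("pics/end.png",np.hstack([f(c["frame"],375,172),f(d["frame"],314,195)]))
```

```text
20.45 [ 0.67319518 -0.13025328  0.35583784]
```

View pics/end.png

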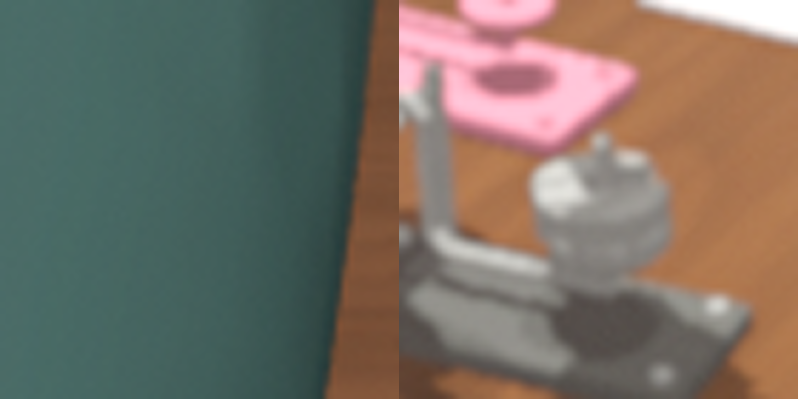

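The side view shows both discs flat and stacked, with the stem in the slot. I move the arm aside to check from the top.

>>> servo_tool(steps=[{"fingers":0.8,"linear":[0.8,0,0.6],"roll":0},{"fingers":0.8,"linear":[0.8,0,0.6],"roll":0},{"fingers":0.8,"linear":[0.8,0,0.6],"roll":0},{"fingers":0.8,"linear":[0.8,0,0.6],"roll":0},{"fingers":0.8,"linear":[0.8,0,0.6],"roll":0}])

```text
t: 21.18
tcp_pos: [0.6708, -0.3328, 0.3556]
ee_rot: [-1.571, -0.0, -2.209]
contact_force: [0.2, 0.4, 0.0]
gripper_width: 0.0796
```

>>> servo_tool(steps=[{"fingers":0.8,"linear":[0.8,0,0.6],"roll":0},{"fingers":0.8,"linear":[0.8,0,0.6],"roll":0},{"fingers":0.8,"linear":[0.8,0,0.6],"roll":0},{"fingers":0.8,"linear":[0.8,0,0.6],"roll":0},{"fingers":0.8,"linear":[0,0,0],"roll":0}])

```text
t: 21.8
tcp_pos: [0.6709, -0.4946, 0.355]
ee_rot: [-1.571, -0.001, -2.212]
contact_force: [-0.5, 0.6, -0.9]
gripper_width: 0.0795
```

Run:
```python
from station import *
from fit import *
s=read_state();print(s["t"],s["tcp_pos"],s["contact_force"])
c=camera("top");d=camera("side")
for n,k in(("top",c),("side",d)):print(n,fit(k,.088,(.518,-.176,-2.2)))
for m in mark_of("small_center",c):print("small",plane(c,m["centre"],.008),m["conf"])
f=lambda i,x,y:cv2.resize(i[y-35:y+35,x-35:x+35,::-1],None,fx=5.7,fy=5.7,interpolation=cv2.INTER_CUBIC)
cv2.imwrite("pics/end2.png",np.hstack([f(c["frame"],375,172),f(d["frame"],314,195)]))
```

```text
21.8 [ 0.67093905 -0.49459934  0.35498758] [-0.52529497  0.56254161 -0.85418078]
top (array([ 0.51930851, -0.17552614, -2.17886145]), np.float64(-1.6625604210568241))
side (array([ 0.5167477 , -0.17383636, -2.10860307]), np.float64(-1.4366040395528692))
small [[0.49855769 0.29614395 0.008     ]] 0.67
```

View pics/end2.png

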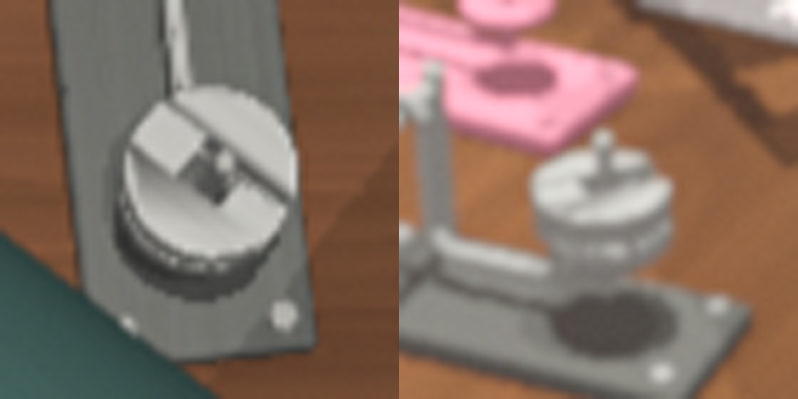

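The top crop shows the added disc centred on the stem at about (223,160), with its slot open to the lower right, opposite the first disc's slot. The side crop shows both discs flat and stacked. Handing in.

```bash
python3 -c "
from station import *
print(sign_off())"
```

```text
the job is handed in; nothing more can be done
None
```

I added the larger slotted disc to the dark steel hanger and handed the job in at about 22 s. I gripped it across its slot, carried and turned it about 169°, then lowered it round the stem until it touched the first disc. Then I let go and moved the arm clear.

What the last checks showed:
- **Position:** the top view puts the added disc at (0.519, -0.176), within about 2 mm of the stem. The side view puts it at (0.517, -0.174), which is 2–3 mm from the top view's figure. Both are well inside the 13 mm limit.
- **Slot direction:** its yaw is -2.18 in the top view and -2.11 in the side view, against a target of -2.21. That is 2–6° off opposite.
- **Stack:** both discs look flat and stacked in the side picture. The first disc's slot is now mostly hidden, so I could not measure its direction again.
- **Small disc:** it is within about 3 mm of where it started, which is about the detector's error.
- **Contact:** the force reading was near zero at hand-in, with the arm well clear.

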